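# Test the polishing pitch and sort soft from hard

## Task

First lift the lid of the green dust case right back until it rests on its stop, and leave it open. Then press the gauge's pin fully into the test spot of every tin of pitch on the bench, until the gauge's foot sits flat on the tin, and see how far it sinks: tins where it sinks deep (soft) go into the dust case, tins where it barely sinks (hard) go into the empty cream tray, lying flat on the floor, pitch upwards. Finish with the gauge standing back in its stand, and leave the glass jar where it is, upright.

Things in the scene. Friction and masses are not known exactly. Their poses are not given: they have to be found in the camera images.
- dust_case: Dark green open-topped case, 160 (x) by 250 (y) by 60 mm high, walls and floor 5 mm, fixed to the bench; its grey lid is hinged on the top of its +x (far) side. Origin at the centre of the underside, x away from the robot, z up; inner floor at z = 5 mm.
- case_lid (a joint): Lid angle, rad: 0 shut, grows as it lifts, 1.9 leaning back on its stop. The lid is a 160 by 250 by 6 mm plate, 0.25 kg; it falls shut when let go below about 1.5 and falls back onto its stop beyond that.
- case_lid_handle (a point): Middle of the head of the black knob on the lid: head 28 mm across and 16 mm thick, on a 12 mm stem, 35 mm off the lid's face and 130 mm from the hinge line measured along the lid. Pinched along the hinge direction, the knob can swivel between the pads.
- case_lid_hinge (a point): Middle of the lid's hinge line, which runs along the case's y axis, 80 mm beyond the case's centre and 60 mm above its underside.
- reject_tray: Cream open tray, empty at the start, 160 (x) by 250 (y) by 45 mm high, walls and floor 5 mm, fixed to the bench. Origin at the centre of the underside; inner floor at z = 5 mm.
- gauge: Hand penetration gauge, upright, 0.35 kg. Origin at the centre of the underside of its steel foot, z up. Foot 46 mm across and 10 mm high, round barrel 32 mm across up to z = 55 mm, then a blue square grip 30 by 30 mm (sides along x and y) from z = 55 to 115 mm. A brass pin 8 mm thick sticks out 14 mm below the foot when free.
- gauge_pin (a joint): How far the gauge's spring pin is pushed back into the foot, m: 0 free, 0.014 fully in. Spring 600 N/m, 0.6 N at rest, so 9 N fully in; a red pointer on the barrel's white scales rises with it. With the foot flat on a tin and the pin on the spot it reads about 0.004 on soft pitch, about 0.011 on hard pitch, and 0.014 if it missed the spot.
- gauge_stand: Dark steel stand, 80 by 80 mm, fixed to the bench. Origin at the centre of its underside. The gauge's foot rests 30 mm above it inside a 6 mm high square rim 54 mm wide inside, the pin hanging free in a 20 mm well.
- jar: Amber glass jar, 60 mm across, 90 mm high, a bystander on the far side of the bench. Origin at the centre of its underside.
- pitch_a: Tin of polishing pitch, 84 mm long (x) by 56 mm wide (y) by 34 mm high, 0.25 kg: bright aluminium sides, near-black flat pitch on top, with an amber 15 mm square test spot in the middle of the top. Origin at the centre of the underside, z up. Soft or hard cannot be seen, only found with the gauge. Up to four tins lie on the bench; None if this one is absent.
- dent_a (a joint): How far the test spot of tin a has been sunk by the pin, m: 0 is untouched (flush with the top), at most 0.012. The dent stays for good when the pin is lifted. When the gauge foot stands flat on the tin, soft pitch has sunk about 0.010, hard pitch about 0.003; pressing again adds nothing. Absent with its tin.
- pitch_b: Tin of polishing pitch, 84 mm long (x) by 56 mm wide (y) by 34 mm high, 0.25 kg: bright aluminium sides, near-black flat pitch on top, with an amber 15 mm square test spot in the middle of the top. Origin at the centre of the underside, z up. Soft or hard cannot be seen, only found with the gauge. Up to four tins lie on the bench; None if this one is absent.
- dent_b (a joint): How far the test spot of tin b has been sunk by the pin, m: 0 is untouched (flush with the top), at most 0.012. The dent stays for good when the pin is lifted. When the gauge foot stands flat on the tin, soft pitch has sunk about 0.010, hard pitch about 0.003; pressing again adds nothing. Absent with its tin.
- pitch_c: Tin of polishing pitch, 84 mm long (x) by 56 mm wide (y) by 34 mm high, 0.25 kg: bright aluminium sides, near-black flat pitch on top, with an amber 15 mm square test spot in the middle of the top. Origin at the centre of the underside, z up. Soft or hard cannot be seen, only found with the gauge. Up to four tins lie on the bench; None if this one is absent.
- dent_c (a joint): How far the test spot of tin c has been sunk by the pin, m: 0 is untouched (flush with the top), at most 0.012. The dent stays for good when the pin is lifted. When the gauge foot stands flat on the tin, soft pitch has sunk about 0.010, hard pitch about 0.003; pressing again adds nothing. Absent with its tin.
- pitch_d: Tin of polishing pitch, 84 mm long (x) by 56 mm wide (y) by 34 mm high, 0.25 kg: bright aluminium sides, near-black flat pitch on top, with an amber 15 mm square test spot in the middle of the top. Origin at the centre of the underside, z up. Soft or hard cannot be seen, only found with the gauge. Up to four tins lie on the bench; None if this one is absent.
- dent_d (a joint): How far the test spot of tin d has been sunk by the pin, m: 0 is untouched (flush with the top), at most 0.012. The dent stays for good when the pin is lifted. When the gauge foot stands flat on the tin, soft pitch has sunk about 0.010, hard pitch about 0.003; pressing again adds nothing. Absent with its tin.
Not all that is in view belongs to the job. Leave any brown, pink or purple look-alike of the pitch_c alone.

How it is judged:
On the way, in this order (a step that is already met when the one before it is completed fails the run):
1. the lid rests open on its stop (value of joint case_lid above 1.8 rad), for 0.2 s.
2. the test spot of every tin has been pressed in with the gauge (value of joint each of dent_a, dent_d above 0.007 m and value of joint each of dent_b, dent_c above 0.0015 m), for 0.2 s.
At the end, for the whole second after the job is handed in: Lid open over 1.8 rad; each tin dented (soft over 7 mm, hard over 1.5 mm); soft tins in the dust case, hard ones in the cream tray, flat within 0.12 rad, within 7 mm of the floor, at rest; gauge upright in its stand, foot inside the rim, within 9 mm of its middle (all of step 2 and value of joint case_lid above 1.8 rad and x of pitch_a in the frame of dust_case between -0.06 and 0.06 m and y of pitch_a in the frame of dust_case between -0.105 and 0.105 m and z of each of pitch_a, pitch_d in the frame of dust_case below 0.012 m and angle between each of pitch_a, pitch_b, pitch_c, pitch_d's own z axis and vertical below 0.12 rad and linear speed of each of pitch_a, pitch_b, pitch_c, pitch_d, gauge below 0.02 m/s and x of pitch_b in the frame of reject_tray between -0.06 and 0.06 m and y of pitch_b in the frame of reject_tray between -0.105 and 0.105 m and z of each of pitch_b, pitch_c in the frame of reject_tray below 0.012 m and x of pitch_c in the frame of reject_tray between -0.06 and 0.06 m and y of pitch_c in the frame of reject_tray between -0.105 and 0.105 m and x of pitch_d in the frame of dust_case between -0.06 and 0.06 m and y of pitch_d in the frame of dust_case between -0.105 and 0.105 m and horizontal distance between gauge and gauge_stand below 0.009 m and z of gauge in the frame of gauge_stand below 0.034 m and angle between gauge's own z axis and vertical below 0.08 rad); the robot touches nothing.
It fails at once if the glass jar is moved by more than 40 mm or tipped over (distance of jar from where it was at the start of the episode above 0.04 m or angle between jar's own z axis and vertical above 0.5 rad).
Of pitch_a, pitch_b, pitch_c, pitch_d only 2 to 4 are there at a start; the rules pass over those that are not, and their reading is None.
At some moment in a run one of pitch_a, pitch_b, pitch_c, pitch_d may be knocked a few centimetres aside while the robot is not near it.
It also fails if it takes over 210 s, if anything falls off the work surface, if the arm or the gripper's body presses on something with over 40 N, if the wrist force passes 120 N, or if a joint passes its speed limit or range.

## Robot

A 7-joint arm with a two-finger parallel gripper is mounted at the origin on the work surface. World frame = base frame: x ahead of the robot, y to its left, z up, the work surface at z = 0. Lengths are in m, angles in rad, forces in N, time in s.
With the tool pointing down it reaches from about 0.425 to 0.825 m from the base axis. Payload 3.6 kg.
Tool frame: the origin (TCP) lies midway between the tips of the shut fingers; the grasp point (between the pads) lies 19 mm behind it; z points along the fingers, y is the line along which they close (so a half turn about z gives the same grasp; the last joint's range is limited). The gripper opens to 93 mm and grips with 3 to 60 N. Pads are 15 mm wide; open, the fingers measure 128 mm over their backs; the gripper's body (75 mm by 188 mm) begins 65 mm behind the grasp point.
Start: joints at [1.091, 0.615, -0.013, 1.423, 0.008, 1.103, -0.04], TCP at [0.285, -0.584, 0.219] pointing down, gripper open.
Joint ranges: [-3.12, 3.12], [-0.3, 2.06], [-1.34, 1.32], [0.26, 2.42], [-1.36, 4.5], [0.01, 1.98], [-2.84, 2.84]. Speed limits (rad/s): [2.79, 2.79, 3.14, 3.14, 3.14, 3.14, 3.14].

## Interface

Orientations are given as a rotation vector (axis times angle).
In Python, from rig import env gives the robot as it stands.
- The arm moves only by the shell command python3 -m creep 'ROWS' [FORCE]. ROWS is JSON, a list of rows, each a list of 7 numbers: the shift along the tool's x, y, z in units of 0.25 m (1.0 is 0.25 m), then the turn, a rotation vector about the tool's x, y, z in units of 30 degrees (1.0 is 30 degrees), then the opening, from 0 (shut) to 1 (fully open). In form: [[dx, dy, dz, rx, ry, rz, jaw], ...]. A call has 1 to 20 rows; each row is the pose to reach, as a shift and turn from the pose commanded when the call began, along the tool's axes at that moment; what a row does not reach only later rows make up. A row lasts 1/10 s, in which the tool goes at most 50 mm and 8.59 degrees, less where a joint would pass 70% of its speed; a pose out of reach is approached as far as the arm can. A call with a number of a shift or a turn outside -1 to 1 is refused whole. A call with a gripper value outside its range is refused whole. The fingers move at their own pace and stop on an object; FORCE is the grip in N (left out, the last holds). Time passes only in rows, so rows that repeat a pose let the fingers close. It gives the time, the measured TCP pose, the force, the opening and the grip force at its end, in the units of the state.
- env.state(): the state, without advancing time (a new reading comes with each control period).
- env.get_image(name): name is "side" or "top" or "wrist"; returns a dict with "img" (420x560x3 uint8, blue, green, red), "z_map" (420x560 float32, m along the optical axis (not along the pixel's ray), 0 where there is no reading), "mtx" (3x3 intrinsics, pixels), "R" (3x3) and "t" (3): a world point X has camera coordinates R X + t. Camera axes: x right, y down, z forward; pixel columns grow to the right and rows downward; lengths in m; the calibration is good to about 2 mm. The wrist camera is an equidistant fisheye: a pixel r from the principal point sees the ray r / f radians off the axis. A picture is of the moment at which its call begins.
- env.sign_off(): hands the job in; it is judged then, once.
Trained networks look in a picture, given as the dict that the camera call returned (one of the last four; its "shot" number tells which), for a name from the list of things; names that differ only in an ending like _2 or _b are one class to them, and where a whole thing is asked for, a point or a joint stands for the part that bears it (a point fixed in the world has none). Each returns a list of dicts, best first, with "p" (0 to 1); they miss things now and then, are a little off and sometimes report something else, mostly with a low value. They report only what shows in the picture. A call takes as long as a camera call. They do not tell look-alikes from the thing itself.
- env.spot_in(target, picture): "xyz" ([x, y, z] in m, in world coordinates, good to about 4 mm: the middle of the surface that is visible of it).
- env.pinpoint(target, picture): "xyz" ([x, y, z] in m, in world coordinates, good to about 4 mm: a listed point, or the origin of a listed thing).
The state is a dict: "time_s": time; "joint_positions": joint angles; "qd": joint speeds; "joint_torque": joint torques, N m; "position": TCP position; "tcp_rot": TCP orientation; "wrist_force": force on the tool from outside, world axes, zero at the start; "moment": the same for the moment, N m; "width": finger opening in m; "grasp_force": force on a finger pad.
Only numpy, scipy, OpenCV 4.12 (cv2) and the standard library are available. Lean on these libraries where they do the work, as an engineer would, in place of code of your own. Each camera call takes 0.05 s, during which the arm holds its last target. There are 200 camera calls.

## Working session

There is one attempt and no reset: what is moved stays moved. The work goes in short steps, Python scripts to look and compute and a shell command to move; the robot and the scene stay as the last step left them, time stands still between calls to the robot, and variables do not carry over. Pictures are saved under pics/ and viewed, at most 14 in all, crops included, and the job is handed in when it is done.

```bash
ls; mkdir -p pics
cat > h.py <<'E'
import numpy as np, cv2
from scipy.spatial.transform import Rotation as Ro
from rig import env
def back(p,u,v,z=None):
    # pixel -> world via z_map (pinhole cams)
    if z is None: z=float(np.median(p['z_map'][int(v)-1:int(v)+2,int(u)-1:int(u)+2]))
    c=np.linalg.inv(p['mtx'])@[u,v,1]*z
    return p['R'].T@(c-p['t'])
def cloud(p):
    h,w=p['z_map'].shape; u,v=np.meshgrid(np.arange(w),np.arange(h))
    c=np.stack([u,v,np.ones_like(u)],-1)@np.linalg.inv(p['mtx']).T*p['z_map'][...,None]
    return (c-p['t'])@p['R']
def proj(p,X):
    c=p['R']@np.array(X)+p['t']; q=p['mtx']@c; return q[:2]/q[2]
def st():
    s=env.state(); print('t',round(s['time_s'],2),'pos',np.round(s['position'],4),'rot',np.round(s['tcp_rot'],3),'F',np.round(s['wrist_force'],1),'w',round(s['width'],4),'g',np.round(s['grasp_force'],1)); return s
E
python3 - <<'E'
from h import *
s=st()
print(Ro.from_rotvec(s['tcp_rot']).as_matrix().round(3))
for c in ('top','side'):
    p=env.get_image(c); cv2.imwrite(f'pics/{c}0.png',p['img'])
    print(c,'cam',(-p['R'].T@p['t']).round(2))
    for n in ('dust_case','case_lid_handle','case_lid_hinge','reject_tray','gauge','gauge_stand','jar','pitch_a'):
        for d in env.pinpoint(n,p):
            print(n,round(d['p'],2),np.round(d['xyz'],3),proj(p,d['xyz']).round(0))
E
```

```text
pics
t 0.0 pos [ 0.2846 -0.5835  0.2175] rot [-3.059e+00 -7.060e-01  1.000e-03] F [ 0.1 -0.1 -0.3] w 0.0933 g 0.0
[[ 0.899  0.438 -0.001]
 [ 0.438 -0.899  0.002]
 [-0.    -0.002 -1.   ]]
top cam [0.38 0.08 1.39]
dust_case 0.7 [0.498 0.351 0.   ] [195. 225.]
case_lid_handle 0.85 [0.447 0.356 0.099] [186. 240.]
case_lid_hinge 0.93 [0.582 0.341 0.059] [195. 194.]
reject_tray 0.96 [ 0.465 -0.359  0.002] [436. 236.]
gauge 0.75 [ 0.686 -0.009  0.033] [317. 160.]
gauge 0.23 [ 0.58   0.092 -0.   ] [283. 197.]
gauge_stand 0.8 [ 0.687 -0.017  0.   ] [319. 162.]
jar 0.74 [ 0.752 -0.254 -0.   ] [398. 141.]
jar 0.65 [ 0.581  0.091 -0.002] [283. 197.]
pitch_a 0.97 [0.581 0.094 0.002] [282. 197.]
pitch_a 0.9 [ 0.29  -0.372 -0.001] [442. 296.]
pitch_a 0.86 [ 0.574 -0.074 -0.002] [338. 199.]
pitch_a 0.8 [0.361 0.555 0.002] [124. 272.]
pitch_a 0.77 [0.27  0.369 0.003] [187. 303.]
pitch_a 0.63 [ 0.461  0.097 -0.002] [281. 237.]
side cam [0.09 0.96 1.11]
dust_case 0.59 [0.498 0.35  0.001] [233. 318.]
case_lid_handle 0.76 [0.449 0.358 0.098] [248. 306.]
case_lid_hinge 0.66 [0.575 0.342 0.058] [207. 292.]
reject_tray 0.7 [ 0.466 -0.363  0.002] [345. 157.]
reject_tray 0.49 [0.448 0.356 0.101] [249. 305.]
reject_tray 0.28 [ 0.75  -0.253 -0.   ] [255. 154.]
gauge 0.7 [ 0.683 -0.014  0.033] [237. 196.]
gauge_stand 0.92 [ 0.685 -0.019  0.   ] [238. 203.]
jar 0.76 [ 0.748 -0.256  0.004] [255. 152.]
pitch_a 0.79 [ 0.363  0.562 -0.002] [241. 418.]
pitch_a 0.79 [ 0.291 -0.374  0.004] [398. 170.]
pitch_a 0.73 [ 0.459  0.099 -0.001] [290. 255.]
pitch_a 0.68 [0.58  0.091 0.   ] [252. 239.]
pitch_a 0.67 [ 0.572 -0.075  0.002] [280. 202.]
pitch_a 0.6 [ 0.273  0.363 -0.001] [315. 359.]
```

View pics/top0.png

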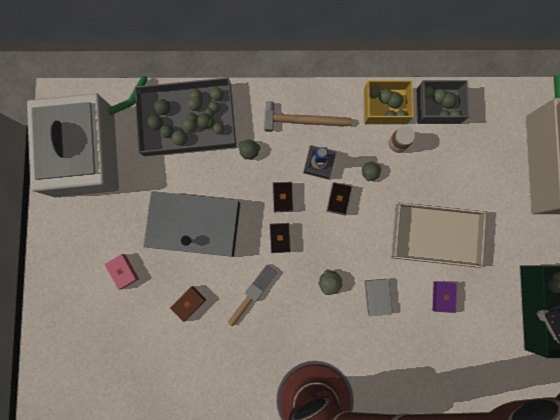

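View pics/side0.png

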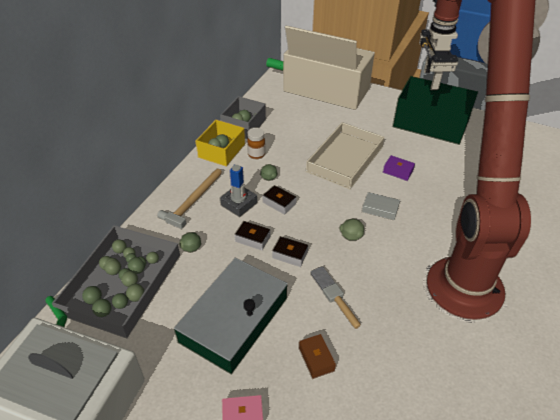

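Run:
```python
import cv2,numpy as np
a=cv2.imread('pics/top0.png')
t=[cv2.resize(a[v-32:v+32,u-32:u+32],(260,260),interpolation=cv2.INTER_CUBIC) for u,v in [(282,197),(442,296),(338,199),(124,272),(187,303),(281,237)]]
cv2.imwrite('pics/crop0.png',np.vstack([np.hstack(t[:3]),np.hstack(t[3:])]))
```

```text
(no output)
```

View pics/crop0.png

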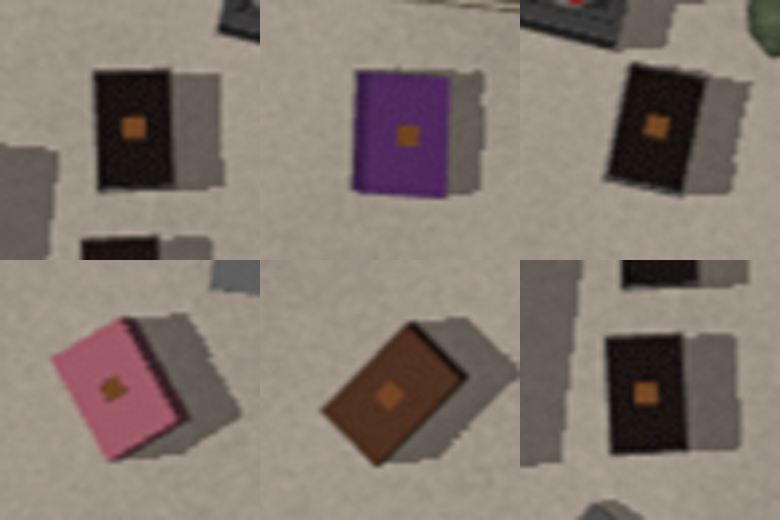

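Six look-alikes in the top view. The ones at (282,197), (338,199) and (281,237) are near-black with bright sides, so they are the real tins. Pink (124,272), brown (187,303) and purple (442,296) are to be left alone, and the crop confirms this. The case is at (195,225) with its knob at (186,240), the gauge at (320,160) in its stand, the tray at (440,236) and the jar at (402,140).

```bash
cat >> h.py <<'E'
def tins(p,zlo=.024,zhi=.045,guess=None):
    W=cloud(p); hsv=cv2.cvtColor(p['img'],cv2.COLOR_BGR2HSV).astype(int); out=[]
    for g in guess:
        near=(np.hypot(W[...,0]-g[0],W[...,1]-g[1])<.06)&(W[...,2]>zlo)&(W[...,2]<zhi)
        (c,wh,a)=cv2.minAreaRect((W[near][:,:2]*1000).astype(np.float32))
        if wh[0]<wh[1]: a+=90
        a=(a+90)%180-90
        am=(np.hypot(W[...,0]-g[0],W[...,1]-g[1])<.03)&(W[...,2]<zhi)&(hsv[...,0]<22)&(hsv[...,1]>120)&(hsv[...,2]>70)
        z=np.median(W[near][:,2])
        print('tin rect c',np.round(c,1),'wh',np.round(wh,1),'yaw',round(a,1),'z',round(z,4),'| spot',am.sum(),(W[am].mean(0)*1000).round(1))
E
python3 - <<'E'
from h import *
G=[(.581,.093),(.460,.098),(.573,-.075)]
for c in ('top','side'):
    p=env.get_image(c); print(c); tins(p,guess=G); W=cloud(p)
    hsv=cv2.cvtColor(p['img'],cv2.COLOR_BGR2HSV).astype(int)
    def rect(n,m):
        P=W[m]; 
        if len(P)<5: print(n,len(P));return
        c_,wh,a=cv2.minAreaRect((P[:,:2]*1000).astype(np.float32)); print(n,len(P),'c',np.round(c_,1),'wh',np.round(wh,1),'a',round(a,1),'z',np.percentile(P[:,2],[5,50,95]).round(4),'mean',P.mean(0).round(4))
    D=lambda x,y,r:np.hypot(W[...,0]-x,W[...,1]-y)<r
    rect('lid',D(.5,.35,.16)&(W[...,2]>.055)&(W[...,2]<.075))
    rect('knob',D(.448,.357,.03)&(W[...,2]>.088)&(W[...,2]<.13))
    blue=(hsv[...,0]>95)&(hsv[...,0]<130)&(hsv[...,1]>100)
    rect('gaugeblue',D(.686,-.015,.05)&blue&(W[...,2]>.06))
    rect('gaugetop',D(.686,-.015,.05)&(W[...,2]>.137)&(W[...,2]<.16))
    rect('stand',D(.686,-.015,.07)&(W[...,2]>.02)&(W[...,2]<.041))
    rect('tray',D(.465,-.36,.17)&(W[...,2]>.038)&(W[...,2]<.052))
    rect('trayfloor',D(.465,-.36,.1)&(W[...,2]<.02))
E
```

```text
top
tin rect c [579.2  91.1] wh [85.5 56.6] yaw 2.3 z 0.0328 | spot 30 [579.2  92.2  32.7]
tin rect c [459.5  99.4] wh [85.4 56.9] yaw 3.4 z 0.0327 | spot 29 [459.4 100.9  32.9]
tin rect c [574.2 -73.5] wh [56.7 85.7] yaw -12.7 z 0.0327 | spot 29 [574.2 -72.5  32.7]
lid 4903 c [498.3 350.4] wh [251.6 160.4] a 83.8 z [0.061  0.0655 0.07  ] mean [0.4983 0.349  0.0656]
knob 88 c [448.1 355. ] wh [26.2 26.6] a 30.8 z [0.101  0.1077 0.1116] mean [0.4481 0.3544 0.1071]
gaugeblue 80 c [680.4 -14.8] wh [28.9 27.8] a 89.8 z [0.0992 0.1328 0.1456] mean [ 0.6732 -0.0123  0.1278]
gaugetop 122 c [681.8 -15.4] wh [27.3 30.6] a 89.6 z [0.1401 0.1453 0.151 ] mean [ 0.6821 -0.0152  0.1455]
stand 532 c [682.5 -17.5] wh [79.9 80.5] a 75.3 z [0.0258 0.0338 0.039 ] mean [ 0.6765 -0.0163  0.0334]
tray 545 c [ 422.6 -353.5] wh [252.  250.3] a 83.8 z [0.0389 0.043  0.0477] mean [ 0.4653 -0.3602  0.0431]
trayfloor 3437 c [ 465.6 -359.9] wh [198.4 197.4] a 44.8 z [-0.0021  0.0034  0.0085] mean [ 0.4638 -0.36    0.0033]
side
tin rect c [578.8  93. ] wh [88.  63.6] yaw 1.1 z 0.0328 | spot 26 [578.8  91.4  33. ]
[... 218 characters left out ...]
a 83.9 z [0.0618 0.0658 0.0692] mean [0.4956 0.3623 0.0657]
knob 130 c [447.1 357.8] wh [27.8 26.5] a 72.3 z [0.0967 0.1078 0.1118] mean [0.4461 0.36   0.1063]
gaugeblue 204 c [674.5  -6.6] wh [37.8 23.5] a 44.9 z [0.0899 0.119  0.1436] mean [ 0.6761 -0.0046  0.1184]
gaugetop 97 c [680.9 -12.1] wh [32.5 31.5] a 89.4 z [0.1395 0.1445 0.1505] mean [ 0.6796 -0.0098  0.1449]
stand 464 c [682.8 -14.1] wh [82.3 85.9] a 76.6 z [0.0222 0.0335 0.0394] mean [ 0.6755 -0.0028  0.0324]
tray 403 c [ 434.2 -350.4] wh [262.3 231.5] a 84.0 z [0.0385 0.0425 0.0475] mean [ 0.4668 -0.3458  0.0427]
trayfloor 1543 c [ 454.1 -366.9] wh [183.8 179.2] a 83.8 z [-0.0013  0.004   0.0104] mean [ 0.4651 -0.3631  0.0042]
```

```bash
cat >> h.py <<'E'
def plan(x,y,z,yaw=None,s=None):
    "units from the measured pose to TCP x,y,z with tool down and tool x at yaw deg"
    s=s or env.state(); R=Ro.from_rotvec(s['tcp_rot']).as_matrix()
    d=R.T@(np.array([x,y,z])-s['position'])/.25
    r=np.zeros(3)
    if yaw is not None:
        a=np.radians(yaw); T=np.array([[np.cos(a),np.sin(a),0],[np.sin(a),-np.cos(a),0],[0,0,-1]])
        r=Ro.from_matrix(R.T@T).as_rotvec(degrees=True)/30
    print('plan',d.round(3),r.round(3),'mm',(np.linalg.norm(d)*250).round())
E
python3 -m creep '[[0.846,-0.664,-0.24,0,0,1,1],[0.846,-0.664,-0.24,0,0,1,1],[0.846,-0.664,-0.24,0,0,1,1],[0.846,-0.664,-0.24,0,0,1,1],[0.846,-0.664,-0.24,0,0,1,1],[0.846,-0.664,-0.24,0,0,1,1],[0.846,-0.664,-0.24,0,0,1,1]]'
python3 -m creep '[[0.4,-1,0,0,0,0,1],[0.4,-1,0,0,0,0,1],[0.4,-1,0,0,0,0,1],[0.4,-1,0,0,0,0,1],[0.4,-1,0,0,0,0,1],[0.4,-1,0,0,0,0,1],[0.4,-1,0,0,0,0,1]]'
python3 -m creep '[[-0.1,-1,0,0,0,0,1],[-0.1,-1,0,0,0,0,1],[-0.1,-1,0,0,0,0,1],[-0.1,-1,0,0,0,0,1],[-0.1,-1,0,0,0,0,1],[-0.1,-1,0,0,0,0,1],[-0.1,-1,0,0,0,0,1]]'
python3 -c "
from h import *
st(); plan(.4478,.3562,.2,-6.2); plan(.4478,.3562,.083,-6.2)"
```

```text
time_s: 1.7
position: [0.4058, -0.3377, 0.2799]
tcp_rot: [-3.139, 0.095, -0.006]
wrist_force: [0.8, -0.7, -0.1]
width: 0.0931
grasp_force: 0.0
time_s: 2.4
position: [0.5206, -0.0971, 0.2782]
tcp_rot: [-3.139, 0.101, 0.0]
wrist_force: [-0.2, 0.1, 0.4]
width: 0.093
grasp_force: 0.0
time_s: 3.1
position: [0.5123, 0.1495, 0.2783]
tcp_rot: [3.138, -0.111, -0.0]
wrist_force: [0.4, -0.8, -0.3]
width: 0.093
grasp_force: 0.0
t 3.1 pos [0.5123 0.1495 0.2783] rot [ 3.138 -0.111 -0.   ] F [ 0.4 -0.8 -0.3] w 0.093 g 0.0
plan [-0.316 -0.807  0.312] [0.004 0.    0.072] mm 230.0
plan [-0.316 -0.808  0.78 ] [0.004 0.    0.072] mm 292.0
```

```bash
python3 -m creep '[[-0.316,-0.807,0.312,0,0,0.072,1],[-0.316,-0.807,0.312,0,0,0.072,1],[-0.316,-0.807,0.312,0,0,0.072,1],[-0.316,-0.807,0.312,0,0,0.072,1],[-0.316,-0.807,0.312,0,0,0.072,1],[-0.316,-0.807,0.312,0,0,0.072,1],[-0.316,-0.807,0.6,0,0,0.072,1],[-0.316,-0.807,0.79,0,0,0.072,1],[-0.316,-0.807,0.79,0,0,0.072,1],[-0.316,-0.807,0.79,0,0,0.072,1]]'
python3 -m creep '[[0,0,0,0,0,0,0.2],[0,0,0,0,0,0,0.2],[0,0,0,0,0,0,0.2],[0,0,0,0,0,0,0.2],[0,0,0,0,0,0,0.2],[0,0,0,0,0,0,0.2],[0,0,0,0,0,0,0.2],[0,0,0,0,0,0,0.2]]' 20
python3 - <<'E'
from h import *
s=st()
# arc: hinge from knob grasp point; units in tool axes (x fwd, z down)
for th in np.arange(0,1.91,.1):
    f=lambda t:np.array([-.13*np.cos(t)+.0385*np.sin(t),.13*np.sin(t)+.0385*np.cos(t)])
    d=(f(th)-f(0))/.25; print(round(th,2),d.round(3))
E
```

```text
time_s: 4.1
position: [0.4483, 0.3519, 0.0783]
tcp_rot: [3.129, -0.178, -0.005]
wrist_force: [-0.5, -0.4, -0.3]
width: 0.093
grasp_force: 0.0
time_s: 4.9
position: [0.4471, 0.3581, 0.0812]
tcp_rot: [-3.137, 0.168, 0.0]
wrist_force: [-0.2, -0.3, 0.4]
width: 0.0335
grasp_force: 0.0
t 4.9 pos [0.4471 0.3581 0.0812] rot [-3.137  0.168  0.   ] F [-0.2 -0.3  0.4] w 0.0335 g 0.0
0.0 [0. 0.]
0.1 [0.018 0.051]
0.2 [0.041 0.1  ]
0.3 [0.069 0.147]
0.4 [0.101 0.19 ]
0.5 [0.137 0.23 ]
0.6 [0.178 0.267]
0.7 [0.221 0.299]
0.8 [0.268 0.326]
0.9 [0.317 0.349]
1.0 [0.369 0.367]
1.1 [0.421 0.379]
1.2 [0.475 0.386]
1.3 [0.529 0.388]
1.4 [0.583 0.385]
1.5 [0.637 0.376]
1.6 [0.689 0.361]
1.7 [0.74  0.342]
1.8 [0.788 0.317]
1.9 [0.834 0.288]
```

```bash
python3 -m creep '[[0,0,0,0,0,0,0.1],[0,0,0,0,0,0,0.1],[0,0,0,0,0,0,0.1],[0,0,0,0,0,0,0.1],[0,0,0,0,0,0,0.1]]' 20
python3 -m creep '[[0.018,0,-0.051,0,0,0,0.1],[0.041,0,-0.1,0,0,0,0.1],[0.069,0,-0.147,0,0,0,0.1],[0.101,0,-0.19,0,0,0,0.1],[0.137,0,-0.23,0,0,0,0.1],[0.178,0,-0.267,0,0,0,0.1],[0.221,0,-0.299,0,0,0,0.1]]'
```

```text
time_s: 5.4
position: [0.4469, 0.356, 0.081]
tcp_rot: [3.133, -0.17, -0.002]
wrist_force: [-0.9, -5.8, 2.9]
width: 0.0276
grasp_force: 20.0
time_s: 6.1
position: [0.5017, 0.3501, 0.1547]
tcp_rot: [3.133, -0.17, -0.004]
wrist_force: [1.2, -3.1, -5.6]
width: 0.0273
grasp_force: 20.0
```

```bash
python3 -m creep '[[0.047,0,-0.027,0,0,0,0.1],[0.096,0,-0.05,0,0,0,0.1],[0.148,0,-0.068,0,0,0,0.1],[0.2,0,-0.08,0,0,0,0.1],[0.254,0,-0.087,0,0,0,0.1],[0.308,0,-0.089,0,0,0,0.1],[0.362,0,-0.086,0,0,0,0.1],[0.416,0,-0.077,0,0,0,0.1],[0.468,0,-0.062,0,0,0,0.1],[0.519,0,-0.043,0,0,0,0.1],[0.567,0,-0.018,0,0,0,0.1],[0.595,0,-0.002,0,0,0,0.1],[0.595,0,-0.002,0,0,0,0.1]]'
python3 - <<'E'
from h import *
s=st()
p=env.get_image('side'); cv2.imwrite('pics/side1.png',p['img'])
E
```

```text
time_s: 7.4
position: [0.6511, 0.3342, 0.155]
tcp_rot: [3.134, -0.171, -0.0]
wrist_force: [-0.2, -5.8, 0.3]
width: 0.0273
grasp_force: 20.0
t 7.4 pos [0.6511 0.3342 0.155 ] rot [ 3.134 -0.171 -0.   ] F [-0.2 -5.8  0.3] w 0.0273 g 20.0
```

View pics/side1.png

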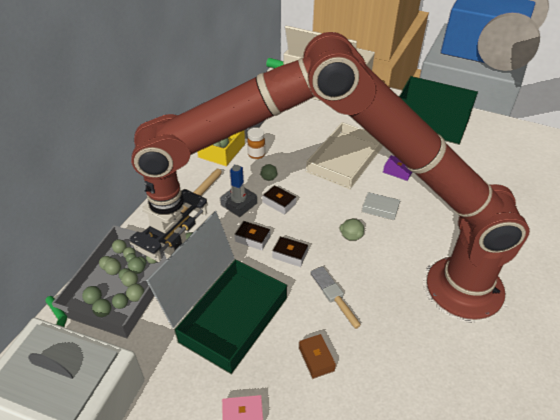

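Side view: the lid stands leaning back and the dust case is empty inside at (235,315). Next I release the knob and move over to the gauge.

```bash
python3 -m creep '[[0,0,0,0,0,0,0.6],[0,0,0,0,0,0,0.6],[0,0,0,0,0,0,0.8],[0,0,0,0,0,0,0.8],[0,0,-0.2,0,0,0,1],[0,0,-0.5,0,0,0,1],[0,0.3,-0.5,0,0,0,1],[0,0.7,-0.5,0,0,0,1],[0,0.7,-0.5,0,0,0,1],[0,0.7,-0.5,0,0,0,1]]'
python3 -m creep '[[0.27,0.68,0.05,0,0,-0.207,1],[0.27,0.68,0.05,0,0,-0.207,1],[0.27,0.68,0.05,0,0,-0.207,1],[0.27,0.68,0.05,0,0,-0.207,1],[0.27,0.68,0.05,0,0,-0.207,1],[0.27,0.68,0.05,0,0,-0.207,1]]'
python3 - <<'E'
from h import *
s=st(); plan(.682,-.0155,.1,0)
p=env.get_image('side'); print(env.pinpoint('case_lid_handle',p)[:1])
p=env.get_image('wrist'); cv2.imwrite('pics/w1.png',p['img']); print(p['mtx'],p['R'].round(3),p['t'].round(3))
for n in('gauge','gauge_stand'): print(n,[(round(d['p'],2),np.round(d['xyz'],4)) for d in env.pinpoint(n,p)])
E
```

```text
time_s: 8.45
position: [0.6318, 0.1573, 0.2831]
tcp_rot: [3.135, -0.176, 0.005]
wrist_force: [0.6, -0.4, -0.2]
width: 0.0928
grasp_force: 0.0
time_s: 9.05
position: [0.6804, -0.0138, 0.2691]
tcp_rot: [-3.14, 0.0, -0.001]
wrist_force: [-0.5, 1.0, 0.4]
width: 0.093
grasp_force: 0.0
t 9.05 pos [ 0.6804 -0.0138  0.2691] rot [-3.14e+00  0.00e+00 -1.00e-03] F [-0.5  1.   0.4] w 0.093 g 0.0
plan [0.006 0.008 0.676] [-0.003 -0.002 -0.   ] mm 169.0
[{'xyz': [0.6577, 0.339, 0.1697], 'p': 0.59}]
[[325.1922621    0.         278.61680308]
 [  0.         325.1922621  212.57560027]
 [  0.           0.           1.        ]] [[ 0.005 -1.    -0.003]
 [-0.971 -0.006  0.237]
 [-0.237  0.002 -0.971]] [-0.014  0.621  0.6  ]
gauge [(0.64, array([ 0.683 , -0.0177,  0.0306]))]
gauge_stand [(0.59, array([ 0.6791, -0.0204,  0.0007]))]
```

View pics/w1.png

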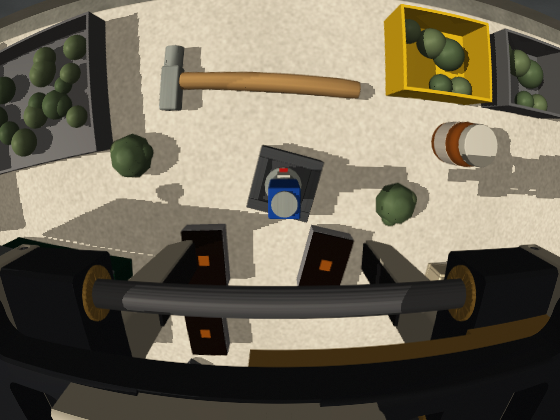

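Wrist view: the blue grip is at (284,205), square to the tool, in its stand. The pointer shows red at (284,170) and the jar at (465,145) is clear of the fingers.

```bash
python3 -m creep '[[0.006,0.006,0.2,0,0,0,1],[0.006,0.006,0.4,0,0,0,1],[0.006,0.006,0.6,0,0,0,1],[0.006,0.006,0.692,0,0,0,1],[0.006,0.006,0.692,0,0,0,1],[0.006,0.006,0.692,0,0,0,1]]'
python3 -m creep '[[0,0,0,0,0,0,0.2],[0,0,0,0,0,0,0.2],[0,0,0,0,0,0,0.2],[0,0,0,0,0,0,0.2],[0,0,0,0,0,0,0.2],[0,0,0,0,0,0,0.2],[0,0,0,0,0,0,0.2],[0,0,0,0,0,0,0.2],[0,0,0,0,0,0,0.2],[0,0,0,0,0,0,0.2]]' 30
python3 -m creep '[[0,0,-0.1,0,0,0,0.2],[0,0,-0.2,0,0,0,0.2],[0,0,-0.3,0,0,0,0.2],[0,0,-0.4,0,0,0,0.2],[0,0,-0.4,0,0,0,0.2]]'
python3 - <<'E'
from h import *
s=st()
for c in ('top','side'):
    p=env.get_image(c);cv2.imwrite(f'pics/{c}2.png',p['img']); tins(p,guess=[(.579,.092),(.459,.1),(.574,-.073)])
    W=cloud(p); hsv=cv2.cvtColor(p['img'],cv2.COLOR_BGR2HSV).astype(int)
    print([(round(d['p'],2),np.round(d['xyz'],4)) for d in env.pinpoint('gauge',p)])
E
```

```text
time_s: 9.9
position: [0.6824, -0.0145, 0.0968]
tcp_rot: [-3.141, -0.003, -0.002]
wrist_force: [0.8, 0.7, 1.4]
width: 0.0928
grasp_force: 0.0
time_s: 10.9
position: [0.6816, -0.0155, 0.0958]
tcp_rot: [-3.142, -0.002, 0.0]
wrist_force: [0.7, -0.4, 0.8]
width: 0.0299
grasp_force: 30.0
time_s: 11.4
position: [0.6837, -0.0155, 0.1992]
tcp_rot: [-3.141, -0.001, -0.011]
wrist_force: [0.2, 0.0, -2.7]
width: 0.0298
grasp_force: 30.0
t 11.4 pos [ 0.6837 -0.0155  0.1992] rot [-3.141e+00 -1.000e-03 -1.100e-02] F [ 0.2  0.  -2.7] w 0.0298 g 30.0
tin rect c [579.5  91.1] wh [85.3 56.6] yaw 2.5 z 0.0328 | spot 30 [579.2  92.2  32.6]
tin rect c [459.   99.3] wh [84.6 56.7] yaw 3.5 z 0.033 | spot 34 [459.1 100.8  33.2]
tin rect c [546.2 -38.5] wh [ 3.1 14.8] yaw -1.2 z 0.0334 | spot 0 [nan nan nan]
[(0.37, array([ 0.6864, -0.0127,  0.1347]))]
tin rect c [578.6  94.2] wh [86.1 60.4] yaw 1.7 z 0.033 | spot 27 [579.2  91.   32.8]
tin rect c [458.7 101.8] wh [86.3 62.4] yaw 2.4 z 0.033 | spot 28 [458.2  99.5  33.1]
tin rect c [574.4 -70.8] wh [62.8 90.6] yaw -14.3 z 0.0324 | spot 23 [573.8 -73.5  33. ]
[(0.61, array([ 0.6836, -0.0147,  0.1298])), (0.43, array([ 0.75  , -0.2565,  0.001 ]))]h.py:26: RuntimeWarning: Mean of empty slice.
  print('tin rect c',np.round(c,1),'wh',np.round(wh,1),'yaw',round(a,1),'z',round(z,4),'| spot',am.sum(),(W[am].mean(0)*1000).round(1))
  ret = um.true_divide(
```

```bash
python3 -m creep '[[-0.2,0.1,0,0,0,0,0.2],[-0.432,0.23,0,0,0,0,0.2],[-0.432,0.23,0,0,0,0,0.2],[-0.432,0.23,0.2,0,0,0,0.2],[-0.432,0.23,0.296,0,0,0,0.2],[-0.432,0.23,0.296,0,0,0,0.2],[-0.432,0.23,0.296,0,0,0,0.2],[-0.432,0.23,0.296,0,0,0,0.2]]'
python3 - <<'E'
from h import *
st();ps=[]
for i in range(4):
    p=env.get_image('side'); ps.append(env.state()['position'])
print(np.mean(ps,0).round(4),np.std(ps,0).round(4))
print([(round(d['p'],2),np.round(d['xyz'],4)) for d in env.pinpoint('gauge',p)])
tins(p,guess=[(.574,-.073)])
u,v=proj(p,(.574,-.073,.06)).astype(int)
a=cv2.resize(p['img'][v-45:v+45,u-55:u+55],(770,600)[::1] if 0 else (733,600),interpolation=cv2.INTER_CUBIC); cv2.imwrite('pics/c3.png',a)
E
```

```text
time_s: 12.4
position: [0.5751, -0.073, 0.1231]
tcp_rot: [3.142, 0.002, 0.005]
wrist_force: [0.8, 0.7, -3.4]
width: 0.0298
grasp_force: 30.0
t 12.4 pos [ 0.5751 -0.073   0.1231] rot [3.142e+00 2.000e-03 5.000e-03] F [ 0.8  0.7 -3.4] w 0.0298 g 30.0
[ 0.5749 -0.0731  0.1233] [0.0002 0.     0.0001]
[]
tin rect c [573.2 -71.5] wh [65.9 88.6] yaw -12.7 z 0.0326 | spot 15 [572.2 -70.2  33.5]
```

View pics/c3.png

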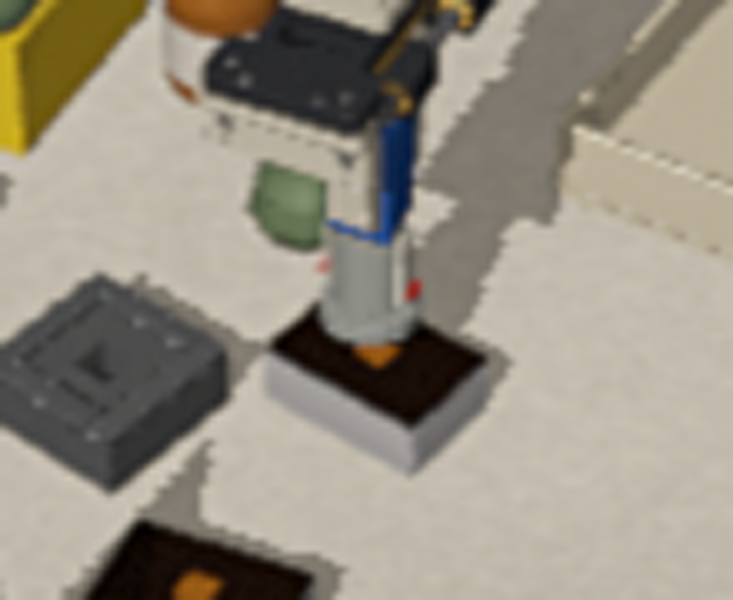

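Side crop: the gauge's foot hangs at (370,330), over the amber spot at (378,355) of the tin next to the stand. Pressing down now, reading the force as it goes.

```bash
f(){ grep -E 'position|wrist' | tr '\n' ' '; echo; }
python3 -m creep '[[-0.003,0,0.05,0,0,0,0.2],[-0.003,0,0.08,0,0,0,0.2],[-0.003,0,0.08,0,0,0,0.2]]' | f
python3 -m creep '[[0,0,0.006,0,0,0,0.2],[0,0,0.006,0,0,0,0.2]]' |f
python3 -m creep '[[0,0,0.004,0,0,0,0.2],[0,0,0.004,0,0,0,0.2]]' |f
python3 -m creep '[[0,0,0.004,0,0,0,0.2],[0,0,0.004,0,0,0,0.2]]' |f
python3 -m creep '[[0,0,0.004,0,0,0,0.2],[0,0,0.004,0,0,0,0.2]]' |f
python3 -m creep '[[0,0,0.004,0,0,0,0.2],[0,0,0.004,0,0,0,0.2]]' |f
```

```text
position: [0.5743, -0.0732, 0.1019] wrist_force: [1.3, 0.1, 4.4] 
position: [0.5743, -0.0732, 0.1012] wrist_force: [1.7, -0.2, 3.5] 
position: [0.5742, -0.0732, 0.1] wrist_force: [3.2, -0.6, 3.9] 
position: [0.5743, -0.0732, 0.0999] wrist_force: [1.9, 0.3, 8.8] 
position: [0.5743, -0.0732, 0.0999] wrist_force: [0.6, -0.2, 13.8] 
position: [0.5744, -0.0732, 0.0999] wrist_force: [-0.8, 0.0, 18.9]
```

```bash
python3 -m creep '[[0,0,-0.1,0,0,0,0.2],[0,0,-0.25,0,0,0,0.2],[0.02,-0.2,-0.25,0,0,0,0.2],[0.02,-0.4,-0.25,0,0,0,0.2],[0.02,-0.66,-0.25,0,0,0,0.2],[0.02,-0.66,-0.25,0,0,0,0.2],[0.02,-0.66,-0.25,0,0,0,0.2]]'
python3 - <<'E'
from h import *
ps=[]
for c in('side','top','side'):
    p=env.get_image(c); ps.append(env.state()['position']); 
    W=cloud(p); hsv=cv2.cvtColor(p['img'],cv2.COLOR_BGR2HSV).astype(int)
    print(c); tins(p,guess=[(.574,-.073),(.459,.1),(.579,.092)])
    for g in [(.574,-.073),(.459,.1)]:
        am=(np.hypot(W[...,0]-g[0],W[...,1]-g[1])<.03)&(W[...,2]<.045)&(hsv[...,0]<22)&(hsv[...,1]>120)&(hsv[...,2]>70)
        print(g,np.sort(W[am][:,2]).round(4)[::4])
print(np.mean(ps,0).round(4)); plan(.5792,.0917,.123,0)
E
```

```text
time_s: 14.65
position: [0.574, 0.0965, 0.1567]
tcp_rot: [-3.14, -0.014, 0.013]
wrist_force: [-0.4, 0.5, -3.0]
width: 0.0296
grasp_force: 30.0
side
tin rect c [574.3 -71.5] wh [62.9 88.3] yaw -14.6 z 0.0324 | spot 10 [573.7 -76.1  28.8]
tin rect c [459.1 100.3] wh [86.5 62.7] yaw 4.5 z 0.033 | spot 28 [458.  100.   33.6]
tin rect c [580.   92.7] wh [88.  62.7] yaw 3.3 z 0.0328 | spot 27 [579.   91.4  33.2]
(0.574, -0.073) [0.0257 0.0286 0.0308]
(0.459, 0.1) [0.0297 0.031  0.0325 0.0335 0.0343 0.0355 0.0363]
top
tin rect c [574.1 -73.3] wh [56.9 84.5] yaw -12.6 z 0.0324 | spot 22 [573.6 -72.6  30.4]
tin rect c [458.6 111.6] wh [84.9 32.1] yaw 3.3 z 0.0326 | spot 16 [458.9 105.2  32.1]
tin rect c [0. 0.] wh [0. 0.] yaw 0.0 z nan | spot 0 [nan nan nan]
(0.574, -0.073) [0.0257 0.0284 0.0295 0.0302 0.032  0.0341]
(0.459, 0.1) [0.0288 0.0303 0.0319 0.0339]
side
tin rect c [573.7 -69.2] wh [65.2 87.5] yaw -12.0 z 0.0327 | spot 10 [573.1 -75.   30. ]
tin rect c [458.4 101.8] wh [84.9 61.9] yaw 3.9 z 0.033 | spot 28 [458.  100.   33.7]
tin rect c [579.4  93.5] wh [63.9 87.3] yaw -0.0 z 0.0328 | spot 26 [579.4  91.   32.8]
(0.574, -0.073) [0.0234 0.0296 0.0331]
(0.459, 0.1) [0.0301 0.0306 0.0323 0.0327 0.0345 0.0352 0.0364]
[0.5756 0.0904 0.1571]
plan [ 0.012 -0.012  0.138] [ 0.006  0.009 -0.004] mm 35.0
  return _methods._mean(a, axis=axis, dtype=dtype,
  ret = ret.dtype.type(ret / rcount)
h.py:26: RuntimeWarning: Mean of empty slice.
  print('tin rect c',np.round(c,1),'wh',np.round(wh,1),'yaw',round(a,1),'z',round(z,4),'| spot',am.sum(),(W[am].mean(0)*1000).round(1))
  ret = um.true_divide(
```

```bash
f(){ grep -E 'position|wrist' | tr '\n' ' '; echo; }
python3 -m creep '[[0.012,-0.012,0.1,0,0,0,0.2],[0.012,-0.012,0.138,0,0,0,0.2],[0.012,-0.012,0.138,0,0,0,0.2],[0.012,-0.012,0.138,0,0,0,0.2],[0.012,-0.012,0.138,0,0,0,0.2],[0.012,-0.012,0.138,0,0,0,0.2]]' | f
python3 -c "
from h import *
p=env.get_image('side');p=env.get_image('side');st();plan(.5792,.0917,.102,0)"
```

```text
position: [0.5813, 0.0947, 0.1253] wrist_force: [0.4, 1.0, -3.9] 
t 15.5 pos [0.5811 0.0949 0.1251] rot [-3.141e+00 -1.000e-03 -2.000e-03] F [-0.2  1.1 -3.3] w 0.0297 g 30.0
plan [-0.008  0.013  0.092] [-0.    -0.002  0.002] mm 23.0
```

```bash
f(){ grep -E 'position|wrist' | tr '\n' ' '; echo; }
python3 -m creep '[[-0.008,0.013,0,0,0,0,0.2],[-0.008,0.013,0.05,0,0,0,0.2],[-0.008,0.013,0.09,0,0,0,0.2],[-0.008,0.013,0.09,0,0,0,0.2],[-0.008,0.013,0.09,0,0,0,0.2]]' | f
python3 -m creep '[[0,0,0.004,0,0,0,0.2],[0,0,0.004,0,0,0,0.2]]' |f
python3 -m creep '[[0,0,0.004,0,0,0,0.2],[0,0,0.004,0,0,0,0.2]]' |f
python3 -m creep '[[0,0,0.004,0,0,0,0.2],[0,0,0.004,0,0,0,0.2]]' |f
python3 -m creep '[[0,0,0.004,0,0,0,0.2],[0,0,0.004,0,0,0,0.2]]' |f
python3 -m creep '[[0,0,0.004,0,0,0,0.2],[0,0,0.004,0,0,0,0.2]]' |f
```

```text
position: [0.5789, 0.0913, 0.1016] wrist_force: [0.3, -1.3, -2.7] 
position: [0.5788, 0.0913, 0.101] wrist_force: [0.3, -1.9, -2.4] 
position: [0.5788, 0.0914, 0.1] wrist_force: [1.1, -1.4, -1.0] 
position: [0.5789, 0.0914, 0.0999] wrist_force: [-1.0, -1.0, 5.5] 
position: [0.5789, 0.0914, 0.0998] wrist_force: [-2.6, -1.1, 10.3] 
position: [0.5795, 0.0914, 0.0997] wrist_force: [-2.6, -2.5, 13.6]
```

```bash
f(){ grep -E 'position|wrist' | tr '\n' ' '; echo; }
python3 -m creep '[[0,0,-0.1,0,0,0,0.2],[0,0,-0.25,0,0,0,0.2],[-0.2,-0.036,-0.25,0,0,0,0.2],[-0.4,-0.036,-0.25,0,0,0,0.2],[-0.48,-0.036,-0.25,0,0,0,0.2],[-0.48,-0.036,-0.11,0,0,0,0.2],[-0.48,-0.036,-0.11,0,0,0,0.2],[-0.48,-0.036,-0.11,0,0,0,0.2],[-0.48,-0.036,-0.11,0,0,0,0.2],[-0.48,-0.036,-0.11,0,0,0,0.2]]' |f
python3 - 2>/dev/null <<'E'
from h import *
p=env.get_image('side'); tins(p,guess=[(.574,-.073),(.459,.1),(.579,.092)])
p=env.get_image('top'); tins(p,guess=[(.574,-.073),(.459,.1),(.579,.092)])
st();plan(.4587,.1004,.102,0)
E
```

```text
position: [0.4599, 0.1007, 0.1253] wrist_force: [1.3, 0.3, -3.8] 
tin rect c [602.4 -75.5] wh [60.3 34.1] yaw 88.0 z 0.0327 | spot 0 [nan nan nan]
tin rect c [459.7 101.9] wh [86.7 61.6] yaw 3.5 z 0.0327 | spot 15 [456.3 102.9  33.3]
tin rect c [579.3  93.4] wh [86.3 63.7] yaw 2.3 z 0.0328 | spot 8 [580.4  88.5  26. ]
tin rect c [573.6 -73.3] wh [56.9 85.1] yaw -12.4 z 0.0325 | spot 26 [573.7 -73.4  30.3]
tin rect c [0. 0.] wh [0. 0.] yaw 0.0 z nan | spot 0 [nan nan nan]
tin rect c [585.1  91.4] wh [73.5 56.7] yaw 2.4 z 0.0327 | spot 24 [578.7  91.   23.3]
t 18.1 pos [0.4595 0.1006 0.1251] rot [-3.141e+00 -1.000e-03 -2.000e-03] F [-0.3 -0.1 -3.8] w 0.0297 g 30.0
plan [-0.003  0.001  0.092] [-0.001 -0.003  0.001] mm 23.0
```

A dented about 9.5 mm, so it is soft. C dented about 3 mm, so it is hard. Now B.

```bash
f(){ grep -E 'position|wrist' | tr '\n' ' '; echo; }
python3 -m creep '[[-0.003,0,0,0,0,0,0.2],[-0.003,0,0.05,0,0,0,0.2],[-0.003,0,0.09,0,0,0,0.2],[-0.003,0,0.09,0,0,0,0.2],[-0.003,0,0.09,0,0,0,0.2]]' | f
python3 -m creep '[[0,0,0.006,0,0,0,0.2],[0,0,0.006,0,0,0,0.2]]' |f
python3 -m creep '[[0,0,0.004,0,0,0,0.2],[0,0,0.004,0,0,0,0.2]]' |f
python3 -m creep '[[0,0,0.004,0,0,0,0.2],[0,0,0.004,0,0,0,0.2]]' |f
python3 -m creep '[[0,0,0.004,0,0,0,0.2],[0,0,0.004,0,0,0,0.2]]' |f
python3 -m creep '[[0,0,0.003,0,0,0,0.2],[0,0,0.003,0,0,0,0.2]]' |f
python3 -m creep '[[0,0,-0.1,0,0,0,0.2],[0,0,-0.3,0,0,0,0.2],[0.2,0.2,-0.4,0,0,0,0.2],[0.4,0.3,-0.4,0,0,0,0.2],[0.6,0.4,-0.4,0,0,0,0.2],[0.89,0.464,-0.4,0,0,0,0.2],[0.89,0.464,-0.4,0,0,0,0.2],[0.89,0.464,-0.4,0,0,0,0.2],[0.89,0.464,-0.4,0,0,0,0.2],[0.89,0.464,-0.4,0,0,0,0.2]]' |f
python3 - 2>/dev/null <<'E'
from h import *
p=env.get_image('side'); tins(p,guess=[(.574,-.073),(.459,.1),(.579,.092)])
W=cloud(p); m=(np.hypot(W[...,0]-.682,W[...,1]+.016)<.07)&(W[...,2]>.02)&(W[...,2]<.041)
print(cv2.minAreaRect((W[m][:,:2]*1000).astype(np.float32)))
p=env.get_image('top'); tins(p,guess=[(.574,-.073),(.459,.1),(.579,.092)])
st();plan(.683,-.0165,.1,0)
E
```

```text
position: [0.4592, 0.1008, 0.1026] wrist_force: [1.5, 0.8, 2.0] 
position: [0.4591, 0.1008, 0.1011] wrist_force: [1.0, -0.5, 3.7] 
position: [0.4591, 0.1008, 0.0998] wrist_force: [1.7, 0.2, 4.4] 
position: [0.4591, 0.1008, 0.0997] wrist_force: [0.3, -0.4, 11.7] 
position: [0.4592, 0.1008, 0.0997] wrist_force: [-0.6, 0.0, 18.6] 
position: [0.4596, 0.1008, 0.0995] wrist_force: [-0.9, -1.4, 22.6] 
position: [0.6777, -0.0143, 0.1945] wrist_force: [0.4, -0.1, -4.7] 
tin rect c [573.2 -71.6] wh [62.3 88.6] yaw -11.4 z 0.0327 | spot 16 [573.8 -73.5  31. ]
tin rect c [459.2  99.3] wh [86.3 66.9] yaw 4.4 z 0.0327 | spot 23 [458.8  99.1  30.7]
tin rect c [579.3  94. ] wh [87.5 62.4] yaw 3.7 z 0.0328 | spot 9 [580.4  87.9  24.8]
((683.0471801757812, -16.24327850341797), (85.97903442382812, 87.31724548339844), 76.35626983642578)
tin rect c [538.9 -37.2] wh [0. 0.] yaw 0.0 z 0.0253 | spot 0 [nan nan nan]
tin rect c [459.4  99.4] wh [85.1 56.8] yaw 3.2 z 0.0326 | spot 32 [458.9 100.4  30.9]
tin rect c [579.5  91.2] wh [85.  56.5] yaw 2.3 z 0.0328 | spot 26 [579.4  91.8  24.6]
t 20.7 pos [ 0.6785 -0.0139  0.1961] rot [-3.141 -0.004  0.005] F [-0.2  0.8 -3.5] w 0.0301 g 30.0
plan [0.019 0.011 0.384] [-0.002  0.007  0.005] mm 96.0
```

```bash
f(){ grep -E 'position|wrist' | tr '\n' ' '; echo; }
python3 -m creep '[[0.014,0.008,0.1,0,0,0,0.2],[0.014,0.008,0.2,0,0,0,0.2],[0.014,0.008,0.2,0,0,0,0.2],[0.014,0.008,0.2,0,0,0,0.2],[0.014,0.008,0.2,0,0,0,0.2]]' | f
python3 -c "
from h import *
st();plan(.6822,-.016,.097,0)"
```

```text
position: [0.685, -0.0168, 0.1488] wrist_force: [-0.1, -0.8, -3.0] 
t 21.2 pos [ 0.685  -0.0168  0.1488] rot [-3.141e+00 -2.000e-03 -5.000e-03] F [-0.1 -0.8 -3. ] w 0.0298 g 30.0
plan [-0.012 -0.003  0.207] [-0.001 -0.007  0.003] mm 52.0
```

```bash
f(){ grep -E 'position|wrist|grasp' | tr '\n' ' '; echo; }
python3 -m creep '[[-0.011,-0.003,0,0,0,0,0.2],[-0.011,-0.003,0.06,0,0,0,0.2],[-0.011,-0.003,0.1,0,0,0,0.2],[-0.011,-0.003,0.15,0,0,0,0.2],[-0.011,-0.003,0.18,0,0,0,0.2],[-0.011,-0.003,0.2,0,0,0,0.2],[-0.011,-0.003,0.2,0,0,0,0.2]]' | f
python3 -m creep '[[0,0,0.006,0,0,0,0.2],[0,0,0.006,0,0,0,0.2]]' |f
python3 -m creep '[[0,0,0.004,0,0,0,0.2],[0,0,0.004,0,0,0,0.2]]' |f
```

```text
position: [0.6814, -0.0165, 0.0963] wrist_force: [-0.0, -0.3, -3.5] grasp_force: 30.0 
position: [0.6819, -0.0165, 0.0957] wrist_force: [0.0, -0.0, -2.2] grasp_force: 30.0 
position: [0.682, -0.0165, 0.0957] wrist_force: [-0.6, 0.4, 4.5] grasp_force: 30.0
```

```bash
f(){ grep -E 'position|wrist|width' | tr '\n' ' '; echo; }
python3 -m creep '[[0,0,-0.006,0,0,0,0.5],[0,0,-0.006,0,0,0,1],[0,0,-0.006,0,0,0,1],[0,0,-0.006,0,0,0,1],[0,0,-0.006,0,0,0,1],[0,0,-0.006,0,0,0,1],[0,0,-0.006,0,0,0,1],[0,0,-0.2,0,0,0,1],[0,0,-0.4,0,0,0,1],[0,0,-0.5,0,0,0,1],[-0.2,0.1,-0.5,0,0,0.2,1],[-0.43,0.226,-0.5,0,0,0.423,1],[-0.43,0.226,-0.3,0,0,0.423,1],[-0.43,0.226,-0.1,0,0,0.423,1],[-0.43,0.226,-0.1,0,0,0.423,1],[-0.43,0.226,-0.1,0,0,0.423,1],[-0.43,0.226,-0.1,0,0,0.423,1]]' | f
python3 - 2>/dev/null <<'E'
from h import *
p=env.get_image('side'); tins(p,guess=[(.574,-.073),(.459,.1),(.579,.092)])
print([(round(d['p'],2),np.round(d['xyz'],4)) for n in ('gauge','gauge_stand') for d in env.pinpoint(n,p)])
cv2.imwrite('pics/side4.png',p['img'])
st();plan(.574,-.0732,.010,-12.7)
E
```

```text
position: [0.5764, -0.0727, 0.1213] wrist_force: [-0.3, -0.1, -0.5] width: 0.0929 
tin rect c [573.3 -70.4] wh [66.1 90.2] yaw -15.9 z 0.0327 | spot 16 [574.1 -74.1  30.3]
tin rect c [460.1  99.9] wh [88.6 66.1] yaw 2.9 z 0.0328 | spot 23 [459.   98.7  30.2]
tin rect c [578.9  93.6] wh [87.7 62.7] yaw 1.5 z 0.0327 | spot 9 [580.2  88.3  25.3]
[(0.63, array([ 0.6829, -0.0171,  0.0322])), (0.82, array([ 6.841e-01, -1.570e-02, -6.000e-04])), (0.38, array([ 5.76e-01,  8.98e-02, -1.00e-04])), (0.25, array([ 0.6867, -0.0179,  0.0351]))]
t 24.15 pos [ 0.5759 -0.0729  0.1213] rot [-3.122  0.345 -0.007] F [ 0.5  0.3 -0.6] w 0.0929 g 0.0
plan [-0.009  0.003  0.445] [-0.002 -0.009  0.003] mm 111.0
```

View pics/side4.png

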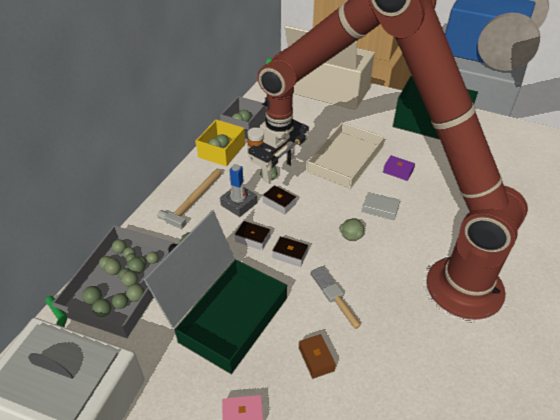

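Side view: the gauge stands upright in its stand at (237,185), the lid is open, and the gripper hovers over the tin at (280,198). Grasping C now.

```bash
f(){ grep -E 'position|wrist|width|grasp' | tr '\n' ' '; echo; }
python3 -m creep '[[-0.009,0.003,0.2,0,0,0,1],[-0.009,0.003,0.35,0,0,0,1],[-0.009,0.003,0.445,0,0,0,1],[-0.009,0.003,0.445,0,0,0,1],[-0.009,0.003,0.445,0,0,0,1],[-0.009,0.003,0.445,0,0,0,0.5],[-0.009,0.003,0.445,0,0,0,0.5],[-0.009,0.003,0.445,0,0,0,0.5],[-0.009,0.003,0.445,0,0,0,0.5],[-0.009,0.003,0.445,0,0,0,0.5],[-0.009,0.003,0.445,0,0,0,0.5],[-0.009,0.003,0.445,0,0,0,0.5],[-0.009,0.003,0.445,0,0,0,0.5]]' 25 | f
python3 -m creep '[[0,0,-0.2,0,0,0,0.5],[0,0,-0.4,0,0,0,0.5],[-0.073,0.3,-0.6,0,0,-0.217,0.5],[-0.073,0.5,-0.6,0,0,-0.217,0.5],[-0.073,0.716,-0.6,0,0,-0.217,0.5],[-0.073,0.716,-0.6,0,0,-0.217,0.5]]' |f
python3 -c "
from h import *
st();plan(.4596,-.4147,.16,-6.2)"
```

```text
position: [0.5717, -0.0733, 0.0082] wrist_force: [-1.5, 0.5, 4.3] width: 0.0558 grasp_force: 25.0 
position: [0.5126, -0.2473, 0.1579] wrist_force: [0.8, -0.4, -2.6] width: 0.0559 grasp_force: 25.0 
t 26.05 pos [ 0.5126 -0.2473  0.1579] rot [ 3.136e+00 -1.710e-01 -2.000e-03] F [ 0.8 -0.4 -2.6] w 0.0559 g 25.0
plan [-0.138  0.689 -0.007] [ 0.003  0.002 -0.002] mm 176.0
```

```bash
f(){ grep -E 'position|wrist|width|grasp' | tr '\n' ' '; echo; }
python3 -m creep '[[-0.138,0.3,0,0,0,0,0.5],[-0.138,0.689,0,0,0,0,0.5],[-0.138,0.689,0,0,0,0,0.5],[-0.138,0.689,0.2,0,0,0,0.5],[-0.138,0.689,0.3,0,0,0,0.5],[-0.138,0.689,0.3,0,0,0,0.5],[-0.138,0.689,0.3,0,0,0,0.5]]' |f
python3 - <<'E'
from h import *
p=env.get_image('top')
print([(round(d['p'],2),np.round(d['xyz'],4)) for d in env.pinpoint('reject_tray',p)])
st();plan(.4596,-.4147,.015,-6.2)
E
```

```text
position: [0.462, -0.4104, 0.0822] wrist_force: [0.2, -0.2, -2.0] width: 0.056 grasp_force: 25.0 
[(0.98, array([ 0.4659, -0.3621, -0.0026]))]
t 26.85 pos [ 0.4639 -0.4111  0.0846] rot [ 3.136 -0.164  0.005] F [-0.   1.4 -1.9] w 0.0563 g 25.0
plan [-0.016  0.016  0.278] [ 0.002 -0.006  0.007] mm 70.0
```

```bash
f(){ grep -E 'position|wrist|width|grasp' | tr '\n' ' '; echo; }
python3 -m creep '[[-0.014,0.014,0.1,0,0,0,0.5],[-0.014,0.014,0.2,0,0,0,0.5],[-0.014,0.014,0.26,0,0,0,0.5],[-0.014,0.014,0.275,0,0,0,0.5],[-0.014,0.014,0.28,0,0,0,0.5],[-0.014,0.014,0.28,0,0,0,0.5]]' |f
python3 -m creep '[[0,0,0,0,0,0,0.72],[0,0,0,0,0,0,0.72],[0,0,0,0,0,0,0.72],[0,0,0,0,0,0,0.72],[0,0,-0.2,0,0,0,0.72],[0,0,-0.4,0,0,0,0.72],[0,0,-0.6,0,0,0,0.8],[0,-0.3,-0.7,0,0,0,1],[0,-0.7,-0.7,0,0,0,1],[0,-1,-0.7,0,0,-0.3,1],[0,-1,-0.7,0,0,-0.3,1],[0,-1,-0.7,0,0,-0.3,1]]' |f
python3 - <<'E'
from h import *
p=env.get_image('top'); tins(p,guess=[(.4596,-.4147)],zhi=.043,zlo=.033)
st();plan(.4591,.1003,.1,3.3)
E
```

```text
position: [0.4592, -0.4152, 0.0141] wrist_force: [-0.2, 0.4, -1.6] width: 0.0559 grasp_force: 25.0 
position: [0.4844, -0.1671, 0.1884] wrist_force: [1.2, 0.5, 0.3] width: 0.0926 grasp_force: 0.0 
tin rect c [ 461.4 -414.2] wh [59.6 84.3] yaw -7.0 z 0.0375 | spot 27 [ 461.3 -415.2   35.1]
t 28.7 pos [ 0.4862 -0.155   0.1888] rot [-3.132e+00 -1.020e-01 -3.000e-03] F [-0.5  7.2  0.1] w 0.0928 g 0.0
plan [-0.042 -1.023  0.364] [-0.016 -0.005  0.015] mm 272.0
```

```bash
f(){ grep -E 'position|wrist|width|grasp' | tr '\n' ' '; echo; }
python3 -m creep '[[-0.04,-0.3,0,0,0,0,1],[-0.04,-0.7,0,0,0,0,1],[-0.04,-1,0,0,0,0,1],[-0.04,-1,0.2,0,0,0,1],[-0.04,-1,0.36,0,0,0,1],[-0.04,-1,0.36,0,0,0,1],[-0.04,-1,0.36,0,0,0,1],[-0.04,-1,0.36,0,0,0,1]]' |f
python3 - 2>/dev/null <<'E'
from h import *
p=env.get_image('side'); tins(p,guess=[(.459,.1),(.579,.092)])
st();plan(.4591,.1003,.01,3.3)
E
```

```text
position: [0.4621, 0.0797, 0.0979] wrist_force: [-0.6, -0.0, -0.6] width: 0.0927 grasp_force: 0.0 
tin rect c [459.3 102.4] wh [86.5 60.6] yaw 2.3 z 0.0329 | spot 23 [459.   98.6  30.1]
tin rect c [578.8  92.7] wh [87.8 64.9] yaw 1.9 z 0.0326 | spot 9 [580.2  88.4  25.4]
t 29.55 pos [0.4628 0.0789 0.0986] rot [3.14e+00 7.60e-02 2.00e-03] F [-0.2 -0.5 -0.5] w 0.0924 g 0.0
plan [-0.011 -0.087  0.354] [ 0.002 -0.003 -0.017] mm 91.0
```

```bash
f(){ grep -E 'position|wrist|width|grasp' | tr '\n' ' '; echo; }
python3 -m creep '[[-0.011,-0.087,0.1,0,0,-0.017,1],[-0.011,-0.087,0.2,0,0,-0.017,1],[-0.011,-0.087,0.3,0,0,-0.017,1],[-0.011,-0.087,0.354,0,0,-0.017,1],[-0.011,-0.087,0.354,0,0,-0.017,1],[-0.011,-0.087,0.354,0,0,-0.017,0.5],[-0.011,-0.087,0.354,0,0,-0.017,0.5],[-0.011,-0.087,0.354,0,0,-0.017,0.5],[-0.011,-0.087,0.354,0,0,-0.017,0.5],[-0.011,-0.087,0.354,0,0,-0.017,0.5],[-0.011,-0.087,0.354,0,0,-0.017,0.5],[-0.011,-0.087,0.354,0,0,-0.017,0.5],[-0.011,-0.087,0.354,0,0,-0.017,0.5]]' 25 | f
python3 -m creep '[[0,0,-0.2,0,0,0,0.5],[0,0,-0.4,0,0,0,0.5],[0.02,0.3,-0.6,0,0,0.1,0.5],[0.02,0.5,-0.6,0,0,0.317,0.5],[0.02,0.7,-0.6,0,0,0.317,0.5],[0.02,0.85,-0.6,0,0,0.317,0.5],[0.02,0.85,-0.6,0,0,0.317,0.5],[0.02,0.85,-0.6,0,0,0.317,0.5],[0.02,0.85,-0.6,0,0,0.317,0.5]]' |f
python3 -c "
from h import *
st();plan(.4716,-.306,.16,-6.2)"
```

```text
position: [0.4584, 0.1013, 0.0097] wrist_force: [0.1, -2.9, 5.2] width: 0.056 grasp_force: 25.0 
position: [0.4747, -0.1096, 0.1585] wrist_force: [-0.2, 0.8, -3.7] width: 0.0559 grasp_force: 25.0 
t 31.75 pos [ 0.4747 -0.1096  0.1585] rot [-3.136e+00  1.690e-01  3.000e-03] F [-0.2  0.8 -3.7] w 0.0559 g 25.0
plan [ 0.072  0.782 -0.007] [-0.002  0.004  0.001] mm 196.0
```

```bash
f(){ grep -E 'position|wrist|width|grasp' | tr '\n' ' '; echo; }
python3 -m creep '[[0.072,0.3,0,0,0,0,0.5],[0.072,0.6,0,0,0,0,0.5],[0.072,0.782,0,0,0,0,0.5],[0.072,0.782,0,0,0,0,0.5],[0.072,0.782,0.2,0,0,0,0.5],[0.072,0.782,0.3,0,0,0,0.5],[0.072,0.782,0.3,0,0,0,0.5],[0.072,0.782,0.3,0,0,0,0.5],[0.072,0.782,0.3,0,0,0,0.5]]' |f
python3 -c "
from h import *
st();plan(.4716,-.306,.0155,-6.2)"
```

```text
position: [0.4746, -0.3057, 0.0859] wrist_force: [-0.3, -0.3, -2.9] width: 0.0558 grasp_force: 25.0 
t 32.65 pos [ 0.4746 -0.3057  0.0859] rot [ 3.136 -0.164  0.005] F [-0.3 -0.3 -2.9] w 0.0558 g 25.0
plan [-0.013  0.002  0.282] [ 0.001 -0.006  0.007] mm 70.0
```

```bash
f(){ grep -E 'position|wrist|width|grasp' | tr '\n' ' '; echo; }
python3 -m creep '[[-0.011,0.002,0.1,0,0,0,0.5],[-0.011,0.002,0.2,0,0,0,0.5],[-0.011,0.002,0.26,0,0,0,0.5],[-0.011,0.002,0.275,0,0,0,0.5],[-0.011,0.002,0.282,0,0,0,0.5],[-0.011,0.002,0.282,0,0,0,0.5]]' |f
python3 -m creep '[[0,0,0,0,0,0,0.72],[0,0,0,0,0,0,0.72],[0,0,0,0,0,0,0.72],[0,0,0,0,0,0,0.72],[0,0,-0.2,0,0,0,0.72],[0,0,-0.4,0,0,0,0.72],[0,0,-0.6,0,0,0,0.8],[0.2,-0.3,-0.7,0,0,0,1],[0.3,-0.7,-0.7,0,0,0,1],[0.3,-1,-0.7,0,0,-0.287,1],[0.3,-1,-0.7,0,0,-0.287,1],[0.3,-1,-0.7,0,0,-0.287,1],[0.3,-1,-0.7,0,0,-0.287,1],[0.3,-1,-0.7,0,0,-0.287,1]]' |f
python3 - 2>/dev/null <<'E'
from h import *
p=env.get_image('top'); tins(p,guess=[(.4596,-.4147),(.4716,-.306)],zhi=.043,zlo=.033)
p=env.get_image('side'); tins(p,guess=[(.579,.092)])
st();plan(.5792,.0915,.1,2.4)
E
```

```text
position: [0.4711, -0.3069, 0.0152] wrist_force: [0.4, 0.2, -2.9] width: 0.0558 grasp_force: 25.0 
position: [0.5718, -0.062, 0.189] wrist_force: [-0.4, -1.0, -0.5] width: 0.0932 grasp_force: 0.0 
tin rect c [ 461.4 -414.8] wh [58.1 84.7] yaw -6.4 z 0.0378 | spot 31 [ 460.7 -415.    35.3]
tin rect c [ 471.2 -306.3] wh [58.6 84.6] yaw -6.7 z 0.0378 | spot 29 [ 471.2 -306.4   34.6]
tin rect c [578.6  93.2] wh [86.1 63.2] yaw 1.6 z 0.0328 | spot 9 [580.8  87.3  24. ]
t 34.75 pos [ 0.5705 -0.0683  0.1886] rot [ 3.139e+00  6.500e-02 -2.000e-03] F [ 0.2 -0.6  0.2] w 0.0932 g 0.0
plan [ 0.062 -0.638  0.353] [ 0.004  0.002 -0.001] mm 183.0
```

```bash
f(){ grep -E 'position|wrist|width|grasp' | tr '\n' ' '; echo; }
python3 -m creep '[[0.05,-0.3,0,0,0,0,1],[0.05,-0.645,0,0,0,0,1],[0.05,-0.645,0,0,0,0,1],[0.05,-0.645,0.2,0,0,0,1],[0.05,-0.645,0.35,0,0,0,1],[0.05,-0.645,0.35,0,0,0,1],[0.05,-0.645,0.35,0,0,0,1],[0.05,-0.645,0.35,0,0,0,1],[0.05,-0.645,0.35,0,0,0,1]]' |f
python3 - 2>/dev/null <<'E'
from h import *
p=env.get_image('side'); tins(p,guess=[(.579,.092)])
st();plan(.5792,.0915,.01,2.4)
E
```

```text
position: [0.5784, 0.0946, 0.1037] wrist_force: [0.8, -0.1, -0.3] width: 0.0932 grasp_force: 0.0 
tin rect c [577.9  93.6] wh [85.5 63.1] yaw 0.2 z 0.0327 | spot 9 [580.8  87.2  24. ]
t 35.7 pos [0.5781 0.0949 0.1034] rot [-3.14  -0.065 -0.006] F [-1.2  0.6  0.8] w 0.0928 g 0.0
plan [0.002 0.014 0.374] [-0.001 -0.008 -0.   ] mm 93.0
```

```bash
f(){ grep -E 'position|wrist|width|grasp' | tr '\n' ' '; echo; }
python3 -m creep '[[0.002,0.012,0.1,0,0,0,1],[0.002,0.012,0.2,0,0,0,1],[0.002,0.012,0.3,0,0,0,1],[0.002,0.012,0.373,0,0,0,1],[0.002,0.012,0.373,0,0,0,1],[0.002,0.012,0.373,0,0,0,0.5],[0.002,0.012,0.373,0,0,0,0.5],[0.002,0.012,0.373,0,0,0,0.5],[0.002,0.012,0.373,0,0,0,0.5],[0.002,0.012,0.373,0,0,0,0.5],[0.002,0.012,0.373,0,0,0,0.5],[0.002,0.012,0.373,0,0,0,0.5],[0.002,0.012,0.373,0,0,0,0.5]]' 25 | f
python3 -m creep '[[0,0,-0.2,0,0,0,0.5],[0,0,-0.4,0,0,0,0.5],[-0.15,0,-0.6,0,0,0.1,0.5],[-0.28,0,-0.64,0,0,0.287,0.5],[-0.28,-0.3,-0.64,0,0,0.287,0.5],[-0.28,-0.6,-0.64,0,0,0.287,0.5],[-0.28,-0.98,-0.64,0,0,0.287,0.5],[-0.28,-0.98,-0.64,0,0,0.287,0.5],[-0.28,-0.98,-0.64,0,0,0.287,0.5],[-0.28,-0.98,-0.64,0,0,0.287,0.5]]' |f
python3 -c "
from h import *
st();plan(.498,.351,.0155,-6.2)"
```

```text
position: [0.5776, 0.0923, 0.0086] wrist_force: [-0.7, -0.9, 6.4] width: 0.0559 grasp_force: 25.0 
position: [0.492, 0.3449, 0.1669] wrist_force: [-1.3, 0.2, -2.2] width: 0.0557 grasp_force: 25.0 
t 38.0 pos [0.492  0.3449 0.1669] rot [-3.13   0.146  0.007] F [-1.3  0.2 -2.2] w 0.0557 g 25.0
plan [ 0.024 -0.022  0.605] [-0.014  0.009  0.028] mm 152.0
```

```bash
f(){ grep -E 'position|wrist|width|grasp' | tr '\n' ' '; echo; }
python3 -m creep '[[0.024,-0.02,0.1,0,0,0,0.5],[0.024,-0.02,0.3,0,0,0,0.5],[0.024,-0.02,0.45,0,0,0,0.5],[0.024,-0.02,0.55,0,0,0,0.5],[0.024,-0.02,0.59,0,0,0,0.5],[0.024,-0.02,0.605,0,0,0,0.5],[0.024,-0.02,0.605,0,0,0,0.5],[0.024,-0.02,0.605,0,0,0,0.5]]' |f
python3 -m creep '[[0,0,0,0,0,0,0.72],[0,0,0,0,0,0,0.72],[0,0,0,0,0,0,0.72],[0,0,0,0,0,0,0.72],[0,0,-0.2,0,0,0,0.72],[0,0,-0.4,0,0,0,0.72],[0,0,-0.6,0,0,0,0.8],[0,0.3,-0.75,0,0,0,1],[0,0.6,-0.75,0,0,0,1],[0,1,-0.75,0,0,0,1],[0,1,-0.75,0,0,0,1],[0,1,-0.75,0,0,0,1],[0,1,-0.75,0,0,0,1],[0,1,-0.75,0,0,0,1]]' |f
python3 - 2>/dev/null <<'E'
from h import *
p=env.get_image('top'); cv2.imwrite('pics/top5.png',p['img'])
tins(p,guess=[(.4596,-.4147),(.4716,-.306),(.498,.351)],zhi=.043,zlo=.033)
p=env.get_image('side'); cv2.imwrite('pics/side5.png',p['img']);tins(p,guess=[(.498,.351)],zhi=.043,zlo=.033)
print([(n,round(d['p'],2),np.round(d['xyz'],4)) for n in ('gauge','gauge_stand','pitch_a','case_lid_handle','jar') for d in env.pinpoint(n,p)])
st()
E
```

```text
position: [0.5042, 0.3395, 0.0183] wrist_force: [-0.1, 0.1, -3.0] width: 0.0554 grasp_force: 25.0 
position: [0.4766, 0.0883, 0.2048] wrist_force: [-0.2, 0.2, 0.7] width: 0.0929 grasp_force: 0.0 
tin rect c [ 461.7 -414.9] wh [58.5 84.3] yaw -5.0 z 0.0376 | spot 17 [ 461.3 -414.8   34.8]
tin rect c [ 471.5 -306. ] wh [58.9 84.5] yaw -5.2 z 0.0373 | spot 20 [ 471.  -306.8   34.1]
tin rect c [505.8 338.8] wh [56.7 84.5] yaw -7.4 z 0.038 | spot 21 [506.1 339.9  28.3]
tin rect c [505.5 340.8] wh [59.5 85.6] yaw -7.0 z 0.0383 | spot 16 [506.5 336.2  30. ]
[('gauge', 0.59, array([ 0.686 , -0.0159,  0.0316])), ('gauge_stand', 0.74, array([ 0.7504, -0.252 ,  0.0013])), ('gauge_stand', 0.67, array([ 0.4698, -0.3576,  0.0015])), ('gauge_stand', 0.62, array([ 6.852e-01, -2.160e-02, -2.000e-04])), ('pitch_a', 0.89, array([2.759e-01, 3.619e-01, 2.000e-04])), ('pitch_a', 0.86, array([ 0.4698, -0.3074, -0.    ])), ('pitch_a', 0.73, array([ 0.3636,  0.5579, -0.0007])), ('pitch_a', 0.63, array([ 0.4591, -0.415 ,  0.0036])), ('pitch_a', 0.63, array([ 0.2907, -0.3753,  0.0022])), ('case_lid_handle', 0.73, array([0.6566, 0.3352, 0.1689])), ('jar', 0.62, array([ 0.7509, -0.2533,  0.0022])), ('jar', 0.24, array([ 0.4591, -0.415 ,  0.0058]))]
t 40.55 pos [0.4765 0.0918 0.2042] rot [-3.137  0.164  0.   ] F [0.1 0.4 0.5] w 0.093 g 0.0
```

View pics/top5.png

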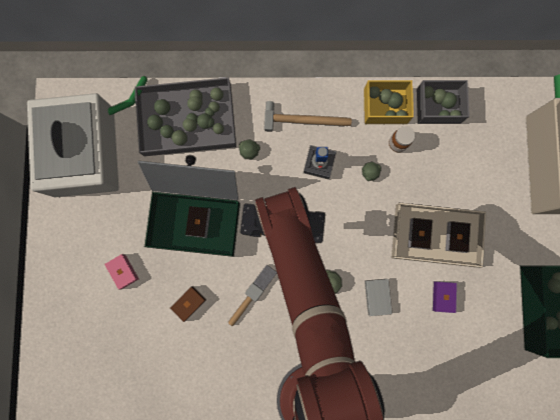

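View pics/side5.png

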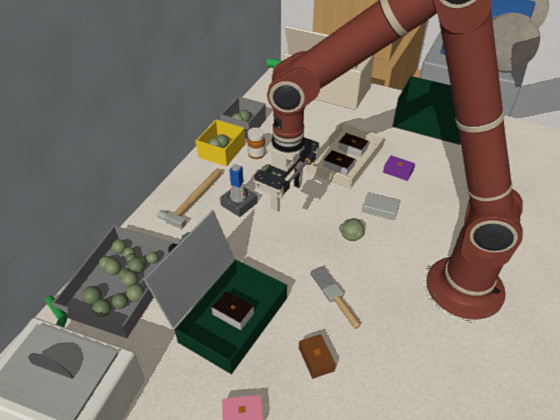

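Both views agree. The lid leans back, the soft tin lies flat in the case at (198,222), and both hard tins are in the tray at (421,234) and (459,237). The gauge stands in its stand at (320,157), the jar is untouched at (402,140), and the arm is clear.

```bash
python3 -c "
from h import *
print(env.sign_off())"
```

```text
the job is handed in; nothing more can be done
None
```

I handed in the job with every step done: the lid is open on its stop, the one soft tin is in the dust case, both hard tins are in the cream tray, the gauge is back in its stand and the jar has not moved. The hand-in returned no verdict, so this rests on my last camera check.

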